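# Take a worn-out lamp out of the spectrometer's lamp turret

## Robot

A 6-joint arm with a two-finger parallel gripper is mounted at the origin on the work surface. World frame = base frame: x ahead of the robot, y to its left, z up, the work surface at z = 0. Lengths are in m, angles in degrees, forces in N, time in s.
With the tool pointing down it reaches from about 0.3 to 0.75 m from the base axis. Payload 8.5 kg.
Tool frame: the origin (TCP) lies at the very end of the fingers, on their centre line; the grasp point (between the pads) lies 19 mm behind it (env.grip_point_offset is the distance from the TCP to the grasp point, in m); z points along the fingers, y is the direction in which the jaws open and shut (so a half turn about z gives the same grasp; the last joint's range is limited). The gripper opens to 85 mm and grips with 20 to 120 N. Pads are 22 mm wide; open, the fingers measure 114 mm over their backs; the gripper's body (76 mm by 85 mm) begins 54 mm behind the grasp point. The pads swing forward as they close: fully open they stand 13 mm farther back than shut.
Start: joints at [-78.971, 21.807, 74.336, -0, 83.858, -12.336], TCP at [0.218, -0.505, 0.204] pointing down, gripper open.
Joint ranges: [-178.18, 178.18], [-50.72, 133.34], [12.68, 142.11], [-81.47, 261.47], [9.98, 163.14], [-165.26, 165.26]. Speed limits (degrees/s): [136.94, 136.94, 180, 180, 180, 180].

## Interface

Orientations are given as a 3x3 rotation matrix whose columns are the frame's x, y, z axes.
In Python, from rig import env gives the robot as it stands.
- The arm moves only by the tool move_arm, never from a script. Its argument "moves" is a list of rows, each a list of 4 numbers: the shift along the tool's x, y, z in mm, then the turn about the tool's z in rad. In form: [[tx, ty, tz, spin], ...]. A call has 1 to 20 rows; each row is the pose to reach, as a shift and turn from the pose commanded when the call began, along the tool's axes at that moment; what a row does not reach only later rows make up. A row lasts 1/10 s, in which the tool goes at most 50 mm and 8.59 degrees, less where a joint would pass 70% of its speed; a pose out of reach is approached as far as the arm can. A call with a gripper value outside its range is refused whole. "grip" is the closure, from 0 (fully open) to 1 (shut), set as the call begins (left out, the last holds). The fingers move at their own pace and stop on an object; "grip_force" is the grip in N (left out, the last holds). Time passes only in rows, so rows that repeat a pose let the fingers close. It gives the time, the measured TCP pose, the force and the opening at its end, in the units of the state.
- env.observe(): the state, without advancing time (a new reading comes with each control period).
- env.get_image(name): name is "side" or "top" or "wrist"; returns the picture (420x560x3 uint8, red, green, blue); there is no depth.
- env.get_calibration(name): a dict with "fovy" (degrees; the focal length in pixels is half the picture's height over the tangent of half this angle, whatever the lens; pixels are square), "cx", "cy" (the principal point, pixels), "k1" (the pictures are not rectified: a ray, as slopes to the right and down, at radius r is drawn at 1 + k1 r^2 times it, then the intrinsics apply), "extrinsics" (4x4, takes a point from world to camera coordinates); the wrist camera has in their place "tool_from_camera" (4x4, takes a point from camera to tool coordinates, whose origin is the TCP and whose axes are the flange's). Camera axes: x right, y up, looking along -z (the intrinsics and any distortion apply to the point x, -y, -z); pixel columns grow to the right and rows downward; lengths in m; the calibration is good to about 2 mm. A picture is of the moment at which its call begins: read the wrist's pose just before it. get_calibration takes no time and is no camera call.
- env.close_job(): hands the job in, once; it reports no verdict.
Trained networks look in the newest picture that a camera, given by its name, has taken for a name from the list of things; names that differ only in an ending like _2 or _b are one class to them, and where a whole thing is asked for, a point or a joint stands for the part that bears it (a point fixed in the world has none). Each returns a list of dicts, best first, with "conf" (0 to 1); they miss things now and then, are a little off and sometimes report something else, mostly with a low value. They report only what shows in the picture. A call takes as long as a camera call. They do not tell look-alikes from the thing itself.
- env.silhouettes(camera, name): "region" (420x560 bool, what is visible of it) and "point" ([row, column] in pixels, amid what is visible of it).
- env.tip_of(camera, name): "point" ([row, column] in pixels: a listed point, or the origin of a listed thing).
The state is a dict: "time_s": time; "q": joint angles; "qvel": joint speeds; "joint_efforts": joint torques, N m; "position": TCP position; "tool_rot": TCP orientation; "ft_force": force on the tool from outside, world axes, zero at the start; "wrist_torque": the same for the moment, N m; "grip_width": finger opening in m.
Only numpy, scipy, OpenCV 4.12 (cv2) and the standard library are available. Lean on these libraries where they do the work, as an engineer would, in place of code of your own. Each camera call takes 0.05 s, during which the arm holds its last target.

## Task

The lamp with the orange band on its black holder is worn out: turn the spectrometer's lamp turret until that lamp clicks into the open front station, unscrew it and lift it straight out. Stand it gently in the free place of the lamp rack, seated on its flange, and let go. Handle it by its black holder, never by the glass, leave the other lamps screwed in and leave the other things on the bench where they are.

Things in the scene. Friction and masses are not known exactly. Their poses are not given: they have to be found in the camera images.
- spectrometer: White bench spectrometer, fixed. Origin on the lamp turret's vertical axis at bench level; its x axis points from the front station through the turret axis to the back, z up. The turret stands on a low base 270 mm square; the main housing, 380 (x) x 450 (y) mm and 202 mm high, lies on its -y side, beginning 137 mm off the turret axis.
- hood (a point): Clear plastic hood over the side and back stations, fixed: this point is on the turret axis at its top, 189 mm above the bench. Walls 128 mm off the axis at both sides and back. Its U-shaped roof begins 12 mm in front of the axis and leaves the middle (64 mm all round the axis) open; the front station is quite open, so only there can a lamp come out. Axes as the spectrometer's.
- turret (a joint): Angle of the lamp turret, rad, 0 at the start, positive counter-clockwise from above, range +-6.5. Four stations 90 degrees apart, 85 mm from the axis, with a spring detent at each: up to 0.4 N m, strongest 22 degrees off a click. Let go within about 40 degrees of a click it swings there and rests within 2 degrees.
- turret_knob (a point): Centre of the knurled grey round knob on the turret axis, which turns with the turret: 40 mm across, from 150 to 190 mm above the bench, this point 175 mm above it; below it a hub 52 mm across up to 137 mm. The tops of the lamps around stand 178 mm above the bench.
- front_station (a point): Middle of the open front station, 85 mm in front of the turret axis, at the height of the collars' top rims (125 mm above the bench). Fixed to the spectrometer. At the start the empty collar (58 mm across) stands here.
- lamp_orange_grip (a point): Lamp to take out: round black ribbed holder, 42 mm across, 46 tall, with orange band and top disc; under it a flange 62 across, 6 thick, a threaded neck 26 long (32 across, two lugs out to 43) and a glass tube 32 across, 76 long. 154 mm overall, about 0.15 to 0.25 kg. Point on the axis, z up, 21 mm below the top, 31 above the flange's underside, 133 above the glass end. Starts in a hooded station.
- lamp_orange: The same lamp, for its thread; origin 31 mm below the grip point, at the flange's underside, z up. Coarse loose two-start right-hand thread: counter-clockwise from above unscrews, rising 24 mm a turn, about 3 mm axial play; screwed nearly or fully home at the start. It lets go after 0.45 to 0.7 of a turn, to be felt by a light pull; let go, it stays as it is. Then it rises 105 mm more to clear the collar.
- lamp_orange_glass: The glass tube of that lamp; same origin at the middle of the flange's underside, z up along the axis; the glass reaches from 26 to 102 mm below it. Not to be touched by the fingers.
- lamp_blue_grip (a point): The same point of a like lamp with a blue band, which stays screwed in.
- lamp_green_grip (a point): The same point of a like lamp with a green band, which stays screwed in.
- lamp_rack: White lamp rack, fixed, 170 (x) x 84 (y) mm, top plate 110 mm above the bench, with two round holes 50 mm across, 40 mm either side of its centre along x, clear to 4 mm above the bench. Origin at the centre of its underside. The hole at +x holds a spare lamp with a grey band (its top at 162 mm).
- rack_place (a point): Centre of the free hole (at -x of the rack's centre), on the top face of the rack, 110 mm above the bench. A lamp stood here hangs by its flange with its grip point 31 mm above this point.
- wash_bottle: Bystander: white round squeeze bottle with red nozzle, 68 mm wide, 170 mm tall. Origin at the centre of its underside.
- amber_bottle: Bystander: brown reagent bottle, 72 mm wide, 150 mm tall. Origin at the centre of its underside.
- beaker: Bystander: glass beaker, 70 mm wide, 85 mm tall. Origin at the centre of its underside.
- tube_rack: Bystander: blue rack of capped sample tubes, 240 x 90 x 100 mm. Origin at the centre of its underside.
- lens_tissue_box: Bystander: small cardboard box, 110 x 75 x 50 mm. Origin at the centre of its underside.
Mind the look-alikes: they are no part of the job. What is shaped like the part that bears lamp_green_grip but yellow is not meant.

How it is judged:
By the outcome, as a careful person would: the job done as asked, in the order asked, and still so for the second after the job is handed in, with the robot touching nothing.
It also fails if it takes over 72 s, if anything falls off the work surface, if the arm or the gripper's body presses on something with over 40 N, if the wrist force passes 120 N, or if a joint passes its speed limit or range.

## Working session

There is one attempt and no reset: what is moved stays moved. The work goes in short steps, Python scripts to look and compute and a tool call to move; the robot and the scene stay as the last step left them, time stands still between calls to the robot, and variables do not carry over. Pictures are saved under pics/ and viewed, and the job is handed in when it is done.

Besides the shell and the picture viewer there is one more tool, called after "Request:" by a JSON object that holds its "op" and its "data", one argument or row to a line. move_arm: Moves the arm, as the interface text tells. Its arguments: {"type":"object","properties":{"moves":{"type":"array"},"grip":{"type":"number"},"grip_force":{"type":"number"}},"required":["moves"]}

```bash
mkdir -p pics; ls
cat > h.py <<'E'
import numpy as np, cv2
from rig import env
def ray(cam,px,T=None):
    # returns origin, dir in world; px=[row,col]
    c=env.get_calibration(cam); f=210/np.tan(np.radians(c['fovy'])/2)
    d=np.array([(px[1]-c['cx'])/f,(px[0]-c['cy'])/f]); u=d.copy()
    for _ in range(30): u=d/(1+c['k1']*(u@u))
    v=np.array([u[0],-u[1],-1.])
    if 'extrinsics' in c:
        E=np.array(c['extrinsics']); R=E[:3,:3]; return -R.T@E[:3,3], R.T@v
    X=np.array(c['tool_from_camera']); s=T or env.observe()
    Rt=np.array(s['tool_rot']); p=np.array(s['position'])
    return p+Rt@X[:3,3], Rt@X[:3,:3]@v
def atz(cam,px,z,T=None):
    o,d=ray(cam,px,T); return o+d*(z-o[2])/d[2]
def proj(cam,P,T=None):
    c=env.get_calibration(cam); f=210/np.tan(np.radians(c['fovy'])/2); P=np.array(P,float)
    if 'extrinsics' in c:
        E=np.array(c['extrinsics']); q=E[:3,:3]@P+E[:3,3]
    else:
        X=np.array(c['tool_from_camera']); s=T or env.observe()
        t=np.array(s['tool_rot']).T@(P-np.array(s['position'])); q=X[:3,:3].T@(t-X[:3,3])
    u=np.array([q[0],-q[1]])/-q[2]; u=u*(1+c['k1']*(u@u))
    return np.array([c['cy']+f*u[1],c['cx']+f*u[0]])
def tri(obs):
    A=np.zeros((3,3));b=np.zeros(3)
    for o,d in obs:
        d=d/np.linalg.norm(d);M=np.eye(3)-np.outer(d,d);A+=M;b+=M@o
    return np.linalg.solve(A,b)
def save(img,n): cv2.imwrite('pics/'+n,cv2.cvtColor(np.ascontiguousarray(img),cv2.COLOR_RGB2BGR))
E
python3 - <<'E'
from h import *
for c in ('top','side','wrist'):
    save(env.get_image(c),c+'0.png')
s=env.observe(); print({k:np.round(v,3).tolist() for k,v in s.items()}, env.grip_point_offset)
for c in ('top','side'):
    print(c,{k:np.round(v,3).tolist() for k,v in env.get_calibration(c).items()})
print(env.get_calibration('wrist'))
E
```

```text
pics
{'time_s': 0.15, 'q': [-78.972, 21.833, 74.37, -0.001, 83.858, -12.335], 'qvel': [0.024, -0.229, -0.087, -0.008, -0.079, -0.095], 'joint_efforts': [0.003, -44.862, -23.134, -0.0, 0.004, 0.0], 'position': [0.218, -0.505, 0.204], 'tool_rot': [[0.918, 0.397, -0.0], [0.397, -0.918, 0.001], [0.0, -0.001, -1.0]], 'ft_force': [-0.362, 0.029, 0.578], 'wrist_torque': [-0.025, 0.006, 0.045], 'grip_width': 0.085} 0.0187
top {'fovy': 57.841, 'cx': 275.754, 'cy': 209.189, 'k1': -0.078, 'extrinsics': [[-0.015, -1.0, 0.022, 0.169], [0.983, -0.011, 0.182, -0.517], [-0.182, 0.025, 0.983, -0.999], [0.0, 0.0, 0.0, 1.0]]}
side {'fovy': 44.217, 'cx': 279.963, 'cy': 202.91, 'k1': -0.059, 'extrinsics': [[0.999, -0.047, 0.015, -0.506], [0.027, 0.776, 0.631, -0.235], [-0.041, -0.63, 0.776, -1.157], [0.0, 0.0, 0.0, 1.0]]}
{'fovy': 58.630667359449134, 'cx': 279.1402821594397, 'cy': 211.55396669182957, 'k1': -0.0959066251637693, 'tool_from_camera': array([[-7.93444217e-04,  9.54577206e-01,  2.97962628e-01,
         7.70342571e-02],
       [ 9.99999640e-01,  8.46639677e-04, -4.94659535e-05,
         8.37790678e-04],
       [-2.99486054e-04,  2.97962481e-01, -9.54577535e-01,
        -1.69089232e-01],
       [ 0.00000000e+00,  0.00000000e+00,  0.00000000e+00,
         1.00000000e+00]])}
```

View pics/top0.png

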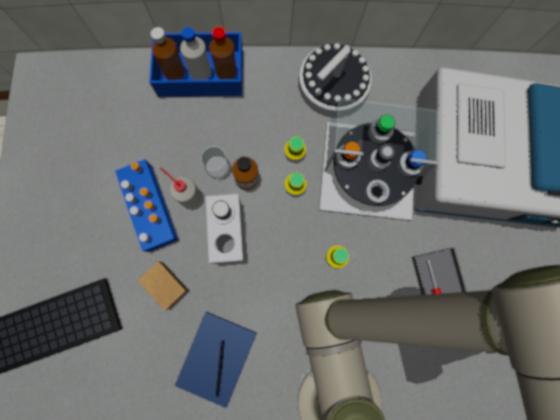

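View pics/side0.png

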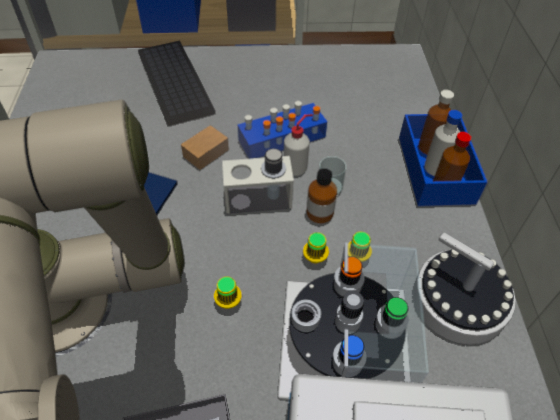

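Run:
```python
from h import *
for n in ('hood','turret_knob','front_station','lamp_orange_grip','lamp_blue_grip','lamp_green_grip','rack_place','lamp_rack','spectrometer'):
    r={}
    for c in ('top','side'):
        t=env.tip_of(c,n); r[c]=t
        print(n,c,[(np.round(x['point'],1).tolist(),round(float(x['conf']),2)) for x in t[:3]])
    if r['top'] and r['side']:
        a,b=r['top'][0]['point'],r['side'][0]['point']
        P=tri([ray('top',a),ray('side',b)])
        print('   ',np.round(P,4),np.round(proj('top',P)-a,1),np.round(proj('side',P)-b,1))
print(env.observe()['time_s'])
```

```text
hood top [([149.8, 388.0], 0.63)]
hood side [([300.7, 352.5], 0.68), ([210.6, 318.4], 0.33)]
    [ 0.6353 -0.1119  0.1944] [0.6 0.1] [-0.2  0.7]
turret_knob top [([153.7, 387.5], 0.84)]
turret_knob side [([304.1, 352.6], 0.92)]
    [ 0.6332 -0.1137  0.1823] [-0.9 -0.1] [ 0.4 -1.2]
front_station top [([187.0, 380.0], 0.64), ([245.2, 221.3], 0.45)]
front_station side [([311.5, 308.2], 0.69)]
    [ 0.5556 -0.1025  0.1388] [0.3 0.1] [-0.1  0.4]
lamp_orange_grip top [([147.8, 348.3], 0.72), ([206.7, 147.8], 0.67)]
lamp_orange_grip side [([270.4, 350.4], 0.62), ([171.4, 237.6], 0.55)]
    [ 0.6506 -0.0222  0.1573] [1.7 0.3] [-0.7  2.1]
lamp_blue_grip top [([159.5, 415.2], 0.6)]
lamp_blue_grip side [([351.8, 352.4], 0.75), ([213.7, 316.9], 0.66)]
    [ 0.6265 -0.1954  0.1535] [-0.5 -0.1] [ 0.2 -0.7]
lamp_green_grip top [([178.7, 291.9], 0.87), ([257.8, 340.0], 0.78), ([144.9, 296.5], 0.58)]
lamp_green_grip side [([242.5, 318.7], 0.93), ([288.3, 223.6], 0.69), ([243.4, 360.4], 0.68)]
    [0.6022 0.1171 0.0557] [0. 0.] [-0.  0.]
rack_place top [([242.6, 225.2], 0.85)]
rack_place side [([169.3, 237.7], 0.87), ([300.9, 351.9], 0.35)]
    [0.4178 0.2913 0.1273] [1.1 0.2] [-0.3  1.1]
lamp_rack top [([232.7, 227.1], 0.74)]
lamp_rack side [([196.2, 256.0], 0.74), ([350.1, 354.9], 0.42)]
    [0.4584 0.299  0.0136] [0.3 0.1] [-0.1  0.3]
spectrometer top [([171.6, 369.4], 0.66)]
spectrometer side [([340.3, 344.8], 0.86)]
    [ 0.6364 -0.1122  0.0159] [-1.2 -0.2] [ 0.5 -1.6]
1.05
```

Run:
```python
from h import *
a=env.get_image('top');b=env.get_image('side')
A=cv2.resize(a[85:225,310:450],(400,400),interpolation=cv2.INTER_CUBIC)
B=cv2.resize(b[235:375,275:415],(400,400),interpolation=cv2.INTER_CUBIC)
save(np.hstack([A,B]),'crop1.png')
for n,z in (('turret_knob',.175),('front_station',.125),('lamp_orange_grip',.157),('lamp_blue_grip',.157),('rack_place',.11),('hood',.189)):
    for c in ('top','side'):
        print(n,c,np.round(atz(c,env.tip_of(c,n)[0]['point'],z),4))
```

```text
turret_knob top [ 0.6244 -0.1088  0.175 ]
turret_knob side [ 0.6381 -0.1135  0.175 ]
front_station top [ 0.5627 -0.1032  0.125 ]
front_station side [ 0.5518 -0.0948  0.125 ]
lamp_orange_grip top [ 0.6535 -0.0245  0.157 ]
lamp_orange_grip side [ 0.6479 -0.0246  0.157 ]
lamp_blue_grip top [ 0.6277 -0.1992  0.157 ]Traceback (most recent call last):
  File "<stdin>", line 8, in <module>
IndexError: list index out of range
```

View pics/crop1.png

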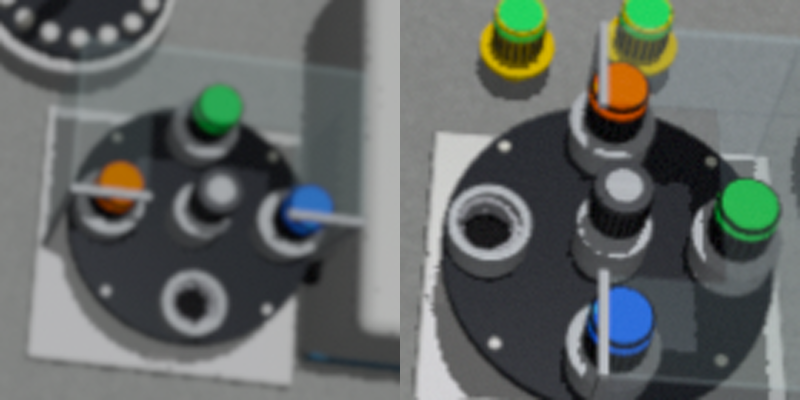

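View pics/wrist0.png

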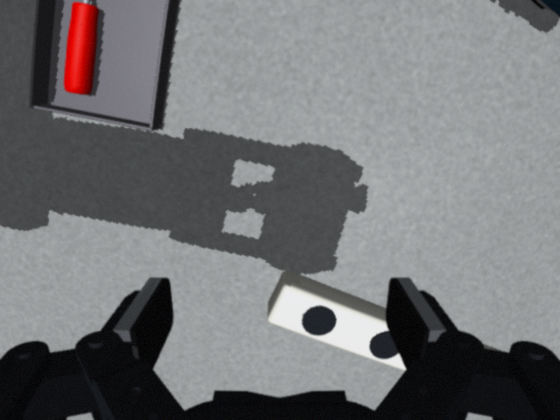

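Request:
{"op": "move_arm", "data": {
  "moves": [
    [0,0,-50,0],
    [0,0,-100,0.1],
    [0,0,-140,0.2],
    [40,-15,-140,0.35],
    [85,-31,-140,0.5],
    [130,-48,-140,0.65],
    [175,-64,-140,0.8],
    [220,-80,-140,0.95],
    [265,-97,-140,1.1],
    [310,-113,-140,1.2],
    [355,-130,-140,1.316],
    [400,-146,-140,1.316],
    [445,-163,-140,1.316],
    [490,-179,-140,1.316],
    [520,-190,-140,1.316],
    [536,-196,-140,1.316],
    [536,-196,-140,1.316],
    [536,-196,-140,1.316],
    [536,-196,-140,1.316]
  ]
}}

```text
time_s: 3.45
position: [0.6318, -0.1134, 0.3446]
tool_rot: [[0.614, -0.789, 0.0], [-0.789, -0.614, -0.0], [0.0, 0.0, -1.0]]
ft_force: [-0.9, -0.2, -0.2]
grip_width: 0.0852
```

```bash
cat > look.py <<'E'
from h import *
import sys
def look(n,names):
    s=env.observe(); save(env.get_image('wrist'),n)
    print('t',s['time_s'],'p',np.round(s['position'],4),'yaw',round(np.degrees(np.arctan2(s['tool_rot'][1][0],s['tool_rot'][0][0])),2),'q',np.round(s['q'],1),'F',np.round(s['ft_force'],1),'w',round(s['grip_width'],4))
    for nm,z in names:
        for x in env.tip_of('wrist',nm)[:3]:
            print(nm,np.round(x['point'],1),round(float(x['conf']),2),np.round(atz('wrist',x['point'],z,s),4))
    return s
E
python3 - <<'E'
from look import *
look('w1.png',[('turret_knob',.175),('front_station',.125),('lamp_orange_grip',.157),('lamp_blue_grip',.157),('lamp_green_grip',.157),('hood',.189)])
E
```

```text
t 3.45 p [ 0.6318 -0.1134  0.3446] yaw -52.11 q [-20.7  29.8  38.7  -0.  111.5 121.4] F [-0.9 -0.2 -0.2] w 0.0852
turret_knob [184.2 275.4] 0.86 [ 0.634  -0.1093  0.175 ]
front_station [224.5 334.3] 0.57 [ 0.5482 -0.1036  0.125 ]
lamp_orange_grip [233.5 213.6] 0.55 [ 0.6499 -0.0264  0.157 ]
lamp_green_grip [323.8 366.5] 0.86 [ 0.4535 -0.0421  0.157 ]
lamp_green_grip [304.2 203.3] 0.69 [0.6119 0.0489 0.157 ]
lamp_green_grip [258.9 140.4] 0.6 [0.6951 0.0454 0.157 ]
hood [184.  275.6] 0.71 [ 0.6358 -0.1123  0.189 ]
```

View pics/w1.png

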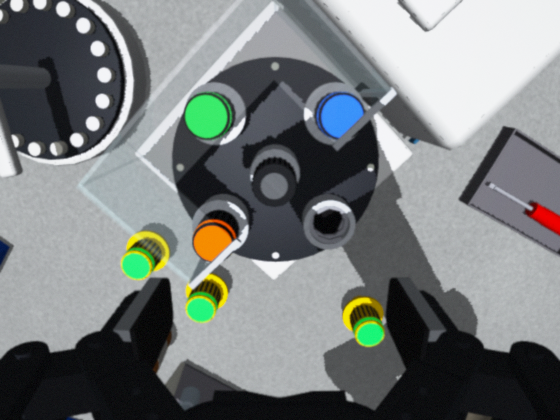

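Run:
```python
from look import *
s=env.observe()
im=cv2.cvtColor(cv2.imread('pics/w1.png'),cv2.COLOR_BGR2HSV)
def disc(h0,h1,box,z):
    m=cv2.inRange(im,(h0,150,90),(h1,255,255)); k=np.zeros_like(m); r0,r1,c0,c1=box; k[r0:r1,c0:c1]=m[r0:r1,c0:c1]
    cs,_=cv2.findContours(k,cv2.RETR_EXTERNAL,cv2.CHAIN_APPROX_NONE)
    c=max(cs,key=cv2.contourArea); (x,y),r=cv2.minEnclosingCircle(c); e=cv2.fitEllipse(cv2.convexHull(c))
    P=atz('wrist',[e[0][1],e[0][0]],z,s); print(np.round((x,y,r),1),np.round(e[0],1),np.round(e[1],1),np.round(P,4)); return P[:2]
o=disc(5,20,(210,270,180,250),.178)
g=disc(50,80,(85,145,175,240),.178)
b=disc(100,125,(85,145,310,370),.178)
print('mid o-b',(o+b)/2, 'dist',np.linalg.norm(o-b), np.degrees(np.arctan2(*(o-b)[::-1])), 'perp',np.linalg.norm(g-(o+b)/2))
img=cv2.imread('pics/w1.png'); A=cv2.resize(img[130:260,180:370],(800,547),interpolation=cv2.INTER_CUBIC); cv2.imwrite('pics/w1c.png',A)
for P in [(.634,-.1105,.19),(.634,-.1105,.15)]: print(proj('wrist',P,s))
```

```text
[212.1 241.7  19.2] [211.3 241.8] [34.6 37.8] [ 0.6489 -0.026   0.178 ]
[205.4 116.1  21.9] [205.6 116. ] [42.2 43.7] [ 0.721  -0.1203  0.178 ]
[341.3 115.7  22.4] [340.8 114.8] [39.1 45.5] [ 0.6279 -0.1939  0.178 ]
mid o-b [ 0.63844463 -0.10996931] dist 0.16924244961433313 82.873005692903 perp 0.08318254854959499
[186.79435146 276.89028001]
[177.32265568 277.15556099]
```

View pics/w1c.png

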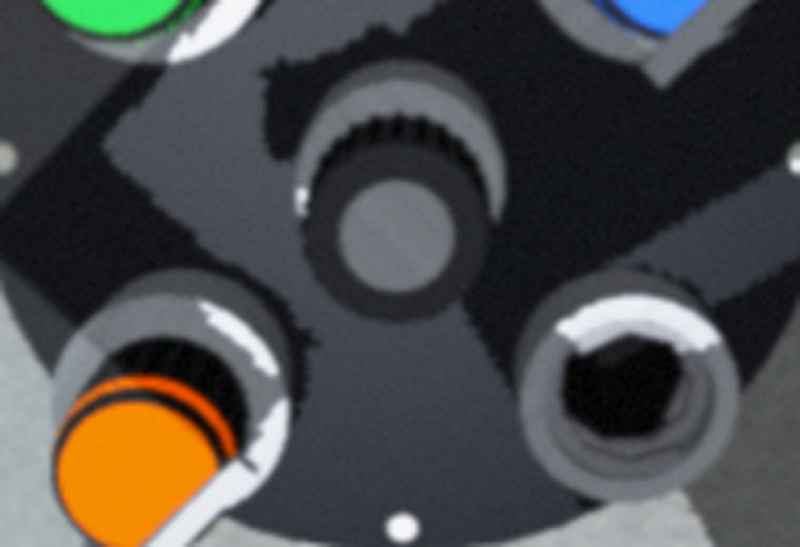

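Run:
```python
from look import *
s=env.observe()
k=atz('wrist',[186.3,274.5],.19,s); f=atz('wrist',[225,329.6],.125,s); print(k,f,f-k,np.linalg.norm((f-k)[:2]))
t=np.array(s['tool_rot']).T
for X in (0.,):
  for P in [k,(.6365,-.110,.19)]: print(np.round(1000*t@(np.array(P)-s['position']),1))
```

```text
[ 0.63595121 -0.10955288  0.19      ] [ 0.55241183 -0.09941385  0.125     ] [-0.08353938  0.01013903 -0.065     ] 0.08415240494047314
[ -0.3  -4.9 154.4]
[  0.4  -5.  154.4]
```

Request:
{"op": "move_arm", "data": {
  "moves": [
    [0,-5,40,0],
    [0,-5,80,0],
    [0,-5,115,0],
    [0,-5,145,0],
    [0,-5,170,0],
    [0,-5,180,0],
    [0,-5,187,0],
    [0,-5,187,0]
  ],
  "grip": 0.3
}}

```text
time_s: 4.6
position: [0.6365, -0.1094, 0.1574]
tool_rot: [[0.615, -0.788, 0.0], [-0.788, -0.615, -0.0], [0.0, -0.0, -1.0]]
ft_force: [-0.0, 0.4, -0.4]
grip_width: 0.0598
```

Request:
{"op": "move_arm", "data": {
  "moves": [
    [0,0,0,0],
    [0,0,0,0],
    [0,0,0,0],
    [0,0,0,0],
    [0,0,0,0]
  ],
  "grip": 1,
  "grip_force": 70
}}

```text
time_s: 5.1
position: [0.6357, -0.1105, 0.1595]
tool_rot: [[0.615, -0.789, 0.0], [-0.789, -0.615, -0.003], [0.002, 0.002, -1.0]]
ft_force: [-8.2, -3.0, 8.5]
grip_width: 0.0353
```

Request:
{"op": "move_arm", "data": {
  "moves": [
    [0,0,0,-0.1],
    [0,0,0,-0.22],
    [0,0,0,-0.34],
    [0,0,0,-0.46],
    [0,0,0,-0.58],
    [0,0,0,-0.7],
    [0,0,0,-0.82],
    [0,0,0,-0.94],
    [0,0,0,-1.06],
    [0,0,0,-1.18],
    [0,0,0,-1.3],
    [0,0,0,-1.42],
    [0,0,0,-1.52],
    [0,0,0,-1.571],
    [0,0,0,-1.571],
    [0,0,0,-1.571]
  ]
}}

```text
time_s: 6.7
position: [0.6359, -0.109, 0.1595]
tool_rot: [[0.788, 0.616, 0.001], [0.616, -0.788, -0.0], [0.0, 0.001, -1.0]]
ft_force: [-7.1, 3.2, 7.0]
grip_width: 0.0349
```

Run:
```python
from look import *
look('w2.png',[])
save(env.get_image('side')[200:400,200:460],'s2.png')
```

```text
t 6.7 p [ 0.6359 -0.109   0.1595] yaw 38.0 q [-20.2  33.2  62.1  -0.   84.6  31.8] F [-7.1  3.2  7. ] w 0.0349
```

View pics/w2.png

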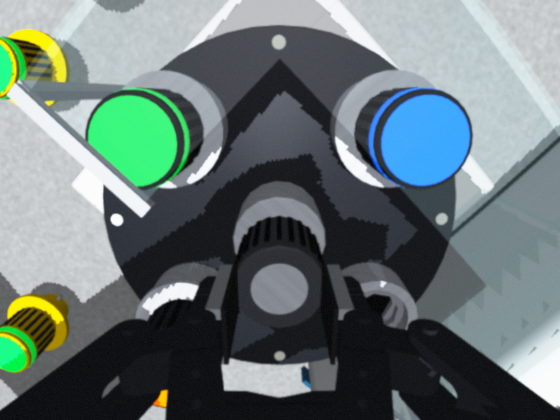

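View pics/s2.png

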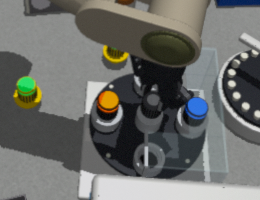

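Request:
{"op": "move_arm", "data": {
  "moves": [
    [0,0,0,0],
    [0,0,0,0],
    [0,0,-5,0],
    [0,0,-30,0],
    [0,0,-70,0],
    [0,0,-110,0.1],
    [-20,-20,-140,0.24],
    [-40,-40,-150,0.38],
    [-61,-59,-150,0.52],
    [-61,-59,-150,0.66],
    [-61,-59,-150,0.8],
    [-61,-59,-150,0.94],
    [-61,-59,-150,1.08],
    [-61,-59,-150,1.22],
    [-61,-59,-150,1.36],
    [-61,-59,-150,1.5],
    [-61,-59,-150,1.64],
    [-61,-59,-150,1.78],
    [-61,-59,-150,1.92],
    [-61,-59,-150,1.92]
  ],
  "grip": 0.3
}}

```text
time_s: 8.8
position: [0.5521, -0.1004, 0.3077]
tool_rot: [[0.307, -0.952, 0.001], [-0.952, -0.307, -0.0], [0.001, -0.001, -1.0]]
ft_force: [0.9, -0.7, -0.5]
grip_width: 0.06
```

Run:
```python
from look import *
s=look('w3.png',[('lamp_orange_grip',.157),('turret_knob',.175),('front_station',.125)])
im=cv2.cvtColor(cv2.imread('pics/w3.png'),cv2.COLOR_BGR2HSV)
m=cv2.inRange(im,(5,150,90),(20,255,255))
cs,_=cv2.findContours(m,cv2.RETR_EXTERNAL,cv2.CHAIN_APPROX_NONE)
for c in sorted(cs,key=cv2.contourArea)[-3:]:
    if len(c)>5:
        e=cv2.fitEllipse(cv2.convexHull(c)); P=atz('wrist',[e[0][1],e[0][0]],.178,s)
        print(cv2.contourArea(c),np.round(e[0],1),np.round(e[1],1),np.round(P,4), np.round(1000*np.array(s['tool_rot']).T@(P-s['position']),1))
```

```text
t 8.8 p [ 0.5521 -0.1004  0.3077] yaw -72.11 q [-22.4  20.2  60.   -0.   99.7 139.7] F [ 0.9 -0.7 -0.5] w 0.06
lamp_orange_grip [186.6 277.8] 0.69 [ 0.5544 -0.0998  0.157 ]
turret_knob [147.7 186. ] 0.67 [ 0.6363 -0.1121  0.175 ]
175.0 [135.1 402.8] [14.9 18.9] [0.6277 0.1622 0.178 ] [-226.7 -152.5  129.7]
1732.0 [279.1 189.4] [49.1 51.2] [ 0.554  -0.1027  0.178 ] [  2.7  -1.1 129.7]
```

View pics/w3.png

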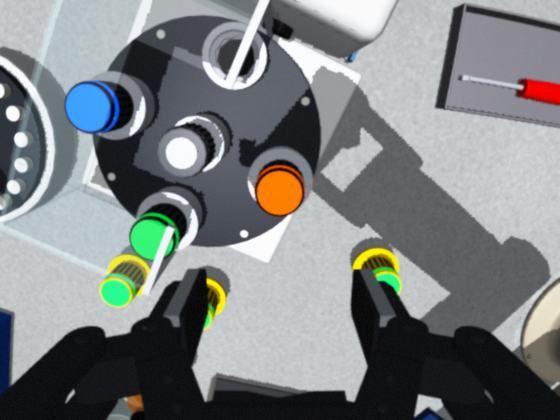

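Request:
{"op": "move_arm", "data": {
  "moves": [
    [1.5,-0.5,40,0],
    [1.5,-0.5,80,0],
    [1.5,-0.5,115,0],
    [1.5,-0.5,140,0],
    [1.5,-0.5,155,0],
    [1.5,-0.5,166,0],
    [1.5,-0.5,166,0],
    [1.5,-0.5,166,0]
  ]
}}

```text
time_s: 9.8
position: [0.5533, -0.1018, 0.142]
tool_rot: [[0.309, -0.951, 0.001], [-0.951, -0.309, -0.0], [0.001, -0.001, -1.0]]
ft_force: [-0.3, 0.3, -0.2]
grip_width: 0.0595
```

Request:
{"op": "move_arm", "data": {
  "moves": [
    [0,0,0,0],
    [0,0,0,0],
    [0,0,0,0],
    [0,0,0,0]
  ],
  "grip": 1,
  "grip_force": 50
}}

```text
time_s: 10.2
position: [0.5534, -0.1018, 0.1426]
tool_rot: [[0.309, -0.951, 0.002], [-0.951, -0.309, -0.001], [0.002, -0.002, -1.0]]
ft_force: [-0.8, -0.1, 6.8]
grip_width: 0.0392
```

Run:
```python
from look import *
s=look('w4.png',[])
save(env.get_image('side')[200:400,200:460],'s4.png')
```

```text
t 10.2 p [ 0.5534 -0.1018  0.1426] yaw -72.02 q [-22.5  25.9  78.3  -0.   75.7 139.5] F [-0.8 -0.1  6.8] w 0.0392
```

View pics/w4.png

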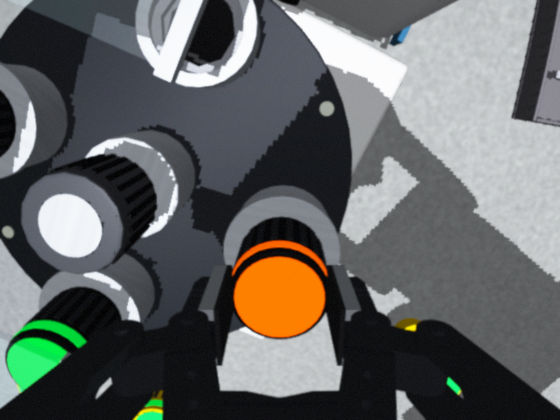

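Request:
{"op": "move_arm", "data": {
  "moves": [
    [0,0,-0.2,-0.08],
    [0,0,-0.5,-0.2],
    [0,0,-1,-0.33],
    [0,0,-1.5,-0.46],
    [0,0,-2,-0.59],
    [0,0,-2.6,-0.72],
    [0,0,-3.1,-0.85],
    [0,0,-3.6,-0.98],
    [0,0,-4.1,-1.11],
    [0,0,-4.6,-1.24],
    [0,0,-5.1,-1.37],
    [0,0,-5.7,-1.5],
    [0,0,-6.2,-1.63],
    [0,0,-6.7,-1.76],
    [0,0,-7.2,-1.89],
    [0,0,-7.7,-2.02],
    [0,0,-8.2,-2.15],
    [0,0,-8.7,-2.28],
    [0,0,-9.2,-2.4],
    [0,0,-9.2,-2.4]
  ]
}}

```text
time_s: 12.3
position: [0.552, -0.1016, 0.1512]
tool_rot: [[0.413, 0.911, -0.002], [0.911, -0.413, -0.0], [-0.001, -0.002, -1.0]]
ft_force: [-6.3, 2.1, 6.9]
grip_width: 0.0393
```

Run:
```python
from look import *
s=look('w5.png',[]); print(np.round(s['wrist_torque'],2))
```

```text
t 12.3 p [ 0.552  -0.1016  0.1512] yaw 65.59 q [-22.5  25.4  77.6  -0.   77.1   1.9] F [-6.3  2.1  6.9] w 0.0393
[ 0.36  1.43 -0.11]
```

View pics/w5.png

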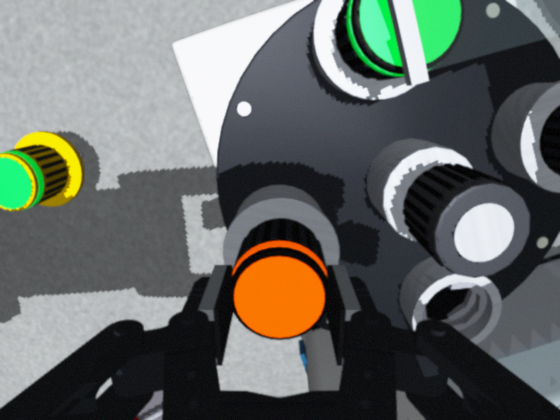

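Request:
{"op": "move_arm", "data": {
  "moves": [
    [0,0,-0.6,-0.12],
    [0,0,-1.2,-0.25],
    [0,0,-1.8,-0.38],
    [0,0,-2.4,-0.51],
    [0,0,-3,-0.64],
    [0,0,-3.6,-0.77],
    [0,0,-4.2,-0.9],
    [0,0,-4.8,-1.03],
    [0,0,-5.4,-1.16],
    [0,0,-6,-1.29],
    [0,0,-6.6,-1.42],
    [0,0,-7.2,-1.55],
    [0,0,-7.8,-1.68],
    [0,0,-8.2,-1.8],
    [0,0,-8.2,-1.8]
  ]
}}

```text
time_s: 13.85
position: [0.5527, -0.1016, 0.1593]
tool_rot: [[-0.98, 0.198, 0.0], [0.198, 0.98, -0.0], [-0.0, -0.0, -1.0]]
ft_force: [-3.0, 0.8, 4.5]
grip_width: 0.0391
```

Request:
{"op": "move_arm", "data": {
  "moves": [
    [0,0,-1,0],
    [0,0,-2,0],
    [0,0,-3,0],
    [0,0,-3,0]
  ]
}}

```text
time_s: 14.25
position: [0.5529, -0.1014, 0.1614]
tool_rot: [[-0.98, 0.198, -0.0], [0.198, 0.98, 0.0], [0.0, 0.0, -1.0]]
ft_force: [-1.8, 1.1, -1.8]
grip_width: 0.0389
```

Request:
{"op": "move_arm", "data": {
  "moves": [
    [0,0,-0.5,-0.12],
    [0,0,-1,-0.25],
    [0,0,-1.5,-0.38],
    [0,0,-2.5,-0.38],
    [0,0,-3.5,-0.38],
    [0,0,-4.5,-0.38],
    [0,0,-4.5,-0.38]
  ]
}}

```text
time_s: 14.95
position: [0.553, -0.1016, 0.1663]
tool_rot: [[-0.984, -0.179, 0.0], [-0.179, 0.984, -0.0], [-0.0, -0.0, -1.0]]
ft_force: [-2.2, 0.6, -2.4]
grip_width: 0.0394
```

Run:
```python
from look import *
s=look('w6.png',[]); print(np.round(s['wrist_torque'],2))
b=env.get_image('side');save(cv2.resize(b[240:400,240:440],(800,640))[:600],'s6.png')
```

```text
t 14.95 p [ 0.553  -0.1016  0.1663] yaw -169.71 q [ -22.5   24.7   76.1    0.    79.1 -122.8] F [-2.2  0.6 -2.4] w 0.0394
[ 0.11  0.31 -0.04]
```

View pics/s6.png

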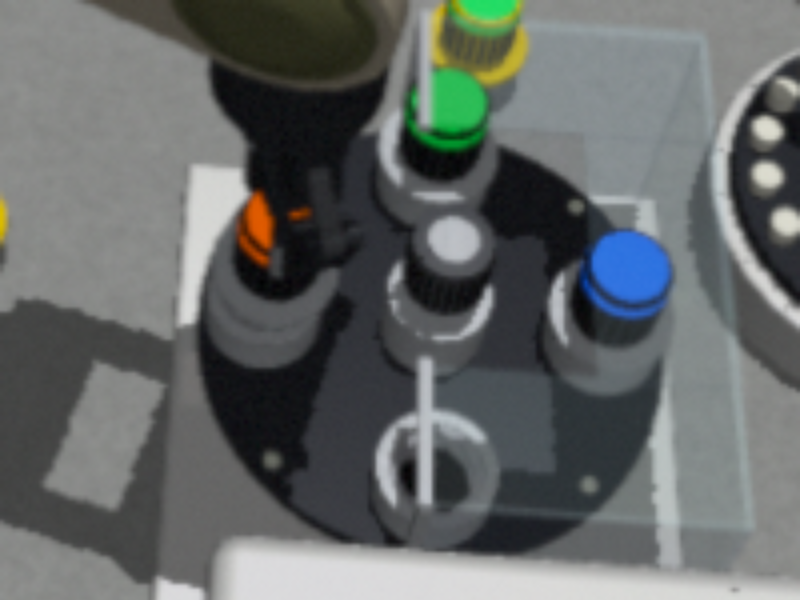

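Request:
{"op": "move_arm", "data": {
  "moves": [
    [0,0,-5,0],
    [0,0,-12,0],
    [0,0,-20,0],
    [0,0,-30,0],
    [0,0,-40,0]
  ]
}}

```text
time_s: 15.55
position: [0.5531, -0.1017, 0.2074]
tool_rot: [[-0.984, -0.18, 0.001], [-0.18, 0.984, -0.0], [-0.001, -0.001, -1.0]]
ft_force: [-0.2, 0.5, -3.0]
grip_width: 0.0393
```

Request:
{"op": "move_arm", "data": {
  "moves": [
    [0,0,-10,0],
    [0,0,-25,0],
    [0,0,-40,0],
    [0,0,-55,0],
    [0,0,-70,0],
    [0,0,-85,0],
    [0,0,-100,0],
    [0,0,-110,0],
    [0,0,-115,0],
    [0,0,-115,0]
  ]
}}

```text
time_s: 16.55
position: [0.5531, -0.1016, 0.3217]
tool_rot: [[-0.984, -0.18, 0.001], [-0.18, 0.984, -0.0], [-0.001, -0.001, -1.0]]
ft_force: [-0.9, 0.5, -2.4]
grip_width: 0.0389
```

Run:
```python
from look import *
s=look('w7.png',[]); 
b=env.get_image('side');save(b,'s7.png'); print(np.round(s['tool_rot'],3))
for c in ('top','side'):
    for n,z in (('rack_place',.11),('lamp_rack',0)):
        for x in env.tip_of(c,n)[:2]: print(n,c,np.round(x['point'],1),round(x['conf'],2),np.round(atz(c,x['point'],z),4))
save(env.get_image('top'),'t7.png')
```

```text
t 16.55 p [ 0.5531 -0.1016  0.3217] yaw -169.62 q [ -22.5   20.2   57.9    0.   101.9 -122.9] F [-0.9  0.5 -2.4] w 0.0389
[[-0.984 -0.18   0.001]
 [-0.18   0.984 -0.   ]
 [-0.001 -0.001 -1.   ]]
rack_place top [242.  223.9] 0.75 [0.4238 0.297  0.11  ]
lamp_rack top [230.7 228.6] 0.64 [0.4666 0.2964 0.    ]
lamp_rack top [179.4 244.4] 0.47 [0.6163 0.2516 0.    ]
rack_place side [169.7 239.7] 0.64 [0.4192 0.3051 0.11  ]
lamp_rack side [198.6 254.1] 0.92 [0.4523 0.302  0.    ]
```

View pics/s7.png

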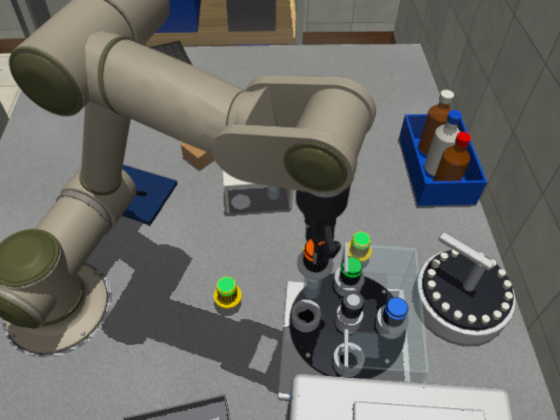

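View pics/t7.png

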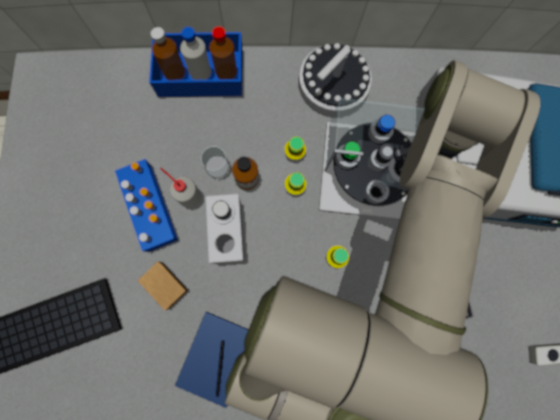

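Request:
{"op": "move_arm", "data": {
  "moves": [
    [-1,20,0,0],
    [-3,50,0,0],
    [-5,90,0,0],
    [-7,130,0,0],
    [-9,170,0,0],
    [-11,210,0,0],
    [-13,250,0,0],
    [-15,290,0,0],
    [-17,330,0,0],
    [-19,365,0,0],
    [-20,390,0,0],
    [-20,405,0,0],
    [-20,405,0,0],
    [-20,405,0,0],
    [-20,405,0,0]
  ]
}}

```text
time_s: 18.4
position: [0.4999, 0.2993, 0.3212]
tool_rot: [[-0.984, -0.179, 0.0], [-0.179, 0.984, -0.0], [0.0, -0.0, -1.0]]
ft_force: [0.3, -0.1, -2.1]
grip_width: 0.0392
```

Run:
```python
from look import *
s=look('w8.png',[('rack_place',.11),('lamp_rack',0)])
```

```text
t 18.4 p [0.4999 0.2993 0.3212] yaw -169.7 q [ 19.3  22.5  54.3  -0.  103.2 -81. ] F [ 0.3 -0.1 -2.1] w 0.0392
rack_place [ 95.2 289.4] 0.83 [0.424  0.2949 0.11  ]
rack_place [273.4 280.3] 0.46 [0.615  0.3206 0.11  ]
lamp_rack [128. 281.] 0.6 [0.4657 0.2947 0.    ]
```

View pics/w8.png

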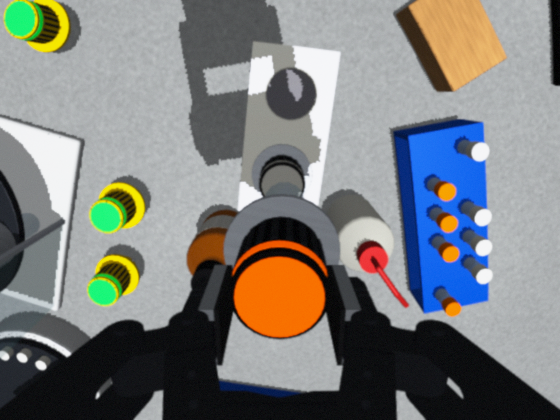

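Run:
```python
from look import *
im=cv2.imread('pics/w8.png'); c=im[35:205,225:355]; cv2.imwrite('pics/w8c.png',cv2.resize(c,(458,600),interpolation=cv2.INTER_CUBIC))
s=env.observe()
for p in [(93,291),(41,253),(52,341)]: print(p,np.round(atz('wrist',p,.11,s),4))
```

```text
(93, 291) [0.4216 0.2964 0.11  ]
(41, 253) [0.3806 0.2519 0.11  ]
(52, 341) [0.3751 0.3364 0.11  ]
```

View pics/w8c.png

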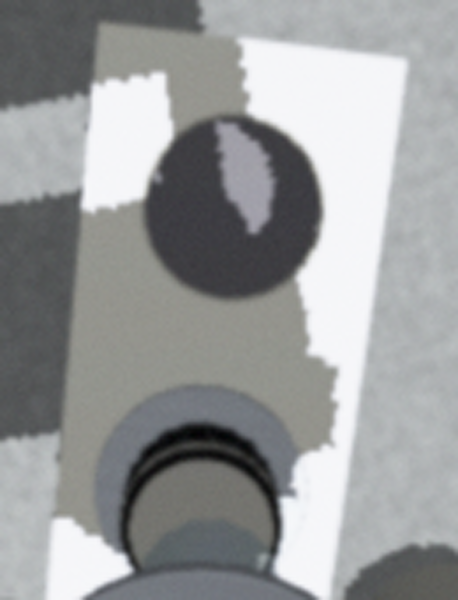

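Run:
```python
from look import *
s=env.observe()
im=cv2.cvtColor(cv2.imread('pics/w8.png'),cv2.COLOR_BGR2HSV)
m=cv2.inRange(im,(5,150,90),(20,255,255)); m[:200]=0;m[:,:200]=0;m[:,350:]=0
m=cv2.morphologyEx(m,cv2.MORPH_OPEN,np.ones((9,9)))
cs,_=cv2.findContours(m,cv2.RETR_EXTERNAL,cv2.CHAIN_APPROX_NONE);c=max(cs,key=cv2.contourArea)
e=cv2.fitEllipse(cv2.convexHull(c));R=np.array(s['tool_rot'])
for dz in (.033,.037,.04):
    P=atz('wrist',[e[0][1],e[0][0]],s['position'][2]+dz,s); print(e,dz,np.round(1000*R.T@(P-s['position']),1))
Q=np.array([.4224,.2967,.11]); print(np.round(1000*R.T@(Q-s['position']),1))
```

```text
((278.98162841796875, 296.59844970703125), (81.80908966064453, 92.16988372802734), 93.82251739501953) 0.033 [ -4.1  -0.8 -33. ]
((278.98162841796875, 296.59844970703125), (81.80908966064453, 92.16988372802734), 93.82251739501953) 0.037 [ -1.7  -0.8 -37. ]
((278.98162841796875, 296.59844970703125), (81.80908966064453, 92.16988372802734), 93.82251739501953) 0.04 [  0.   -0.8 -40. ]
[ 76.8  11.1 211.2]
```

Request:
{"op": "move_arm", "data": {
  "moves": [
    [20,3,0,0.05],
    [45,7,0,0.115],
    [65,10,0,0.115],
    [77,12,0,0.115],
    [77,12,20,0.115],
    [77,12,45,0.115],
    [77,12,65,0.115],
    [77,12,65,0.115],
    [77,12,65,0.115]
  ]
}}

```text
time_s: 19.45
position: [0.4222, 0.2982, 0.2568]
tool_rot: [[-0.998, -0.066, 0.001], [-0.066, 0.998, 0.0], [-0.001, 0.0, -1.0]]
ft_force: [-0.1, -0.6, -2.0]
grip_width: 0.0392
```

Run:
```python
from look import *
s=look('w9.png',[])
for c in ('side','top'):
    b=env.get_image(c); r,k=map(int,proj(c,(.423,.297,.13)))
    x=b[max(r-70,0):r+70,k-90:k+90]; save(cv2.resize(x,None,fx=4,fy=4,interpolation=cv2.INTER_CUBIC),c+'9.png'); print(c,r,k)
```

```text
t 19.45 p [0.4222 0.2982 0.2568] yaw -176.22 q [ 22.1  16.5  73.6  -0.   89.9 -71.7] F [-0.1 -0.6 -2. ] w 0.0392
side 166 240
top 241 223
```

View pics/w9.png

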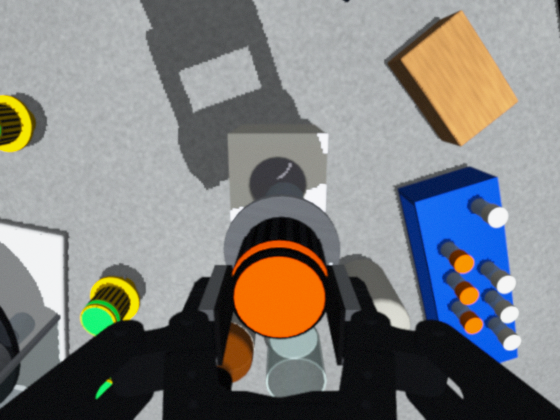

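View pics/side9.png

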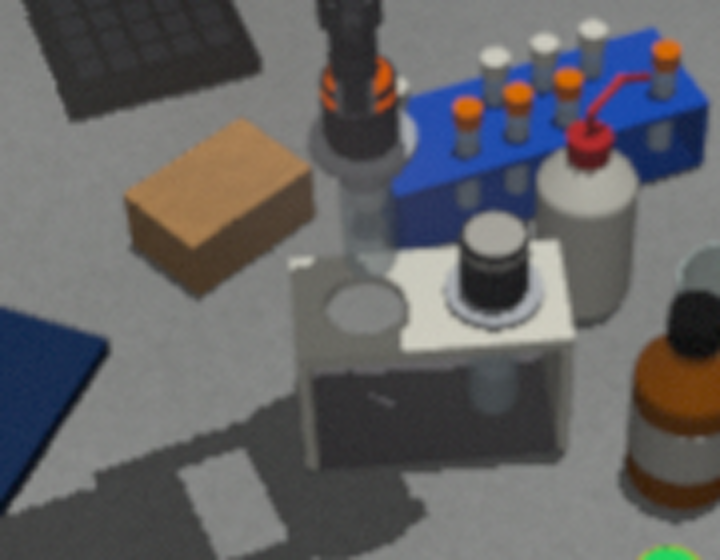

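View pics/top9.png

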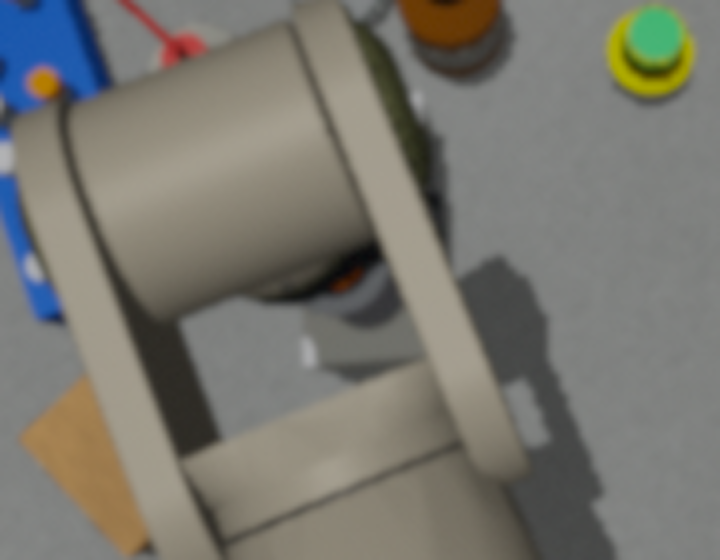

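Run:
```python
from look import *
s=env.observe();R=np.array(s['tool_rot'])
for z in (.279,.241,.139,.11): 
    r,k=proj('side',(.4222,.2982,z)); print(z,'crop',round((k-150)*4,1),round((r-96)*4,1))
cs=[atz('wrist',p,.11,s) for p in ((134,229),(133,328),(178,278))]
print(np.round(cs,4)); mid=(cs[0]+cs[1])/2; d=cs[1]-cs[0]; print(np.linalg.norm(d)); x=np.array([-d[1],d[0],0])/np.linalg.norm(d); x*=np.sign(x[0]); h=mid+.045*x
print(h,np.round(1000*R.T@(h-s['position']),1),np.round(1000*R.T@(cs[2]-s['position']),1))
b=cv2.imread('pics/side9.png')[150:500,260:480]; cv2.imwrite('pics/side9z.png',cv2.resize(b,None,fx=1.7*1,fy=1.7,interpolation=cv2.INTER_CUBIC))
w=cv2.imread('pics/w9.png')[110:250,190:370]; cv2.imwrite('pics/w9z.png',cv2.resize(w,None,fx=4,fy=4,interpolation=cv2.INTER_CUBIC))
```

```text
0.279 crop 350.6 96.7
0.241 crop 353.7 147.0
0.139 crop 361.6 270.5
0.11 crop 363.6 302.9
[[0.3814 0.2532 0.11  ]
 [0.3752 0.3358 0.11  ]
 [0.4163 0.2965 0.11  ]]
0.08284324320100248
[0.42313545 0.29786592 0.11      ] [ -0.4  -0.7 147.4] [  6.4  -1.6 147.4]
```

View pics/side9z.png

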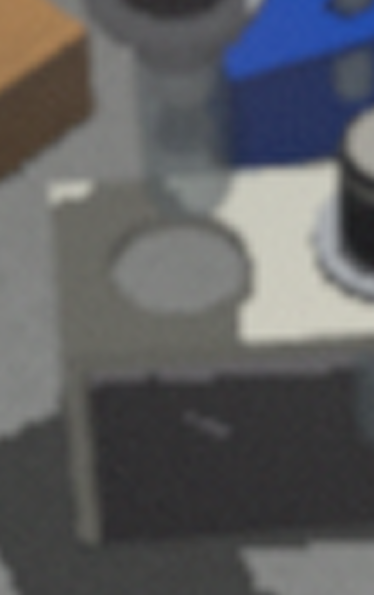

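View pics/w9z.png

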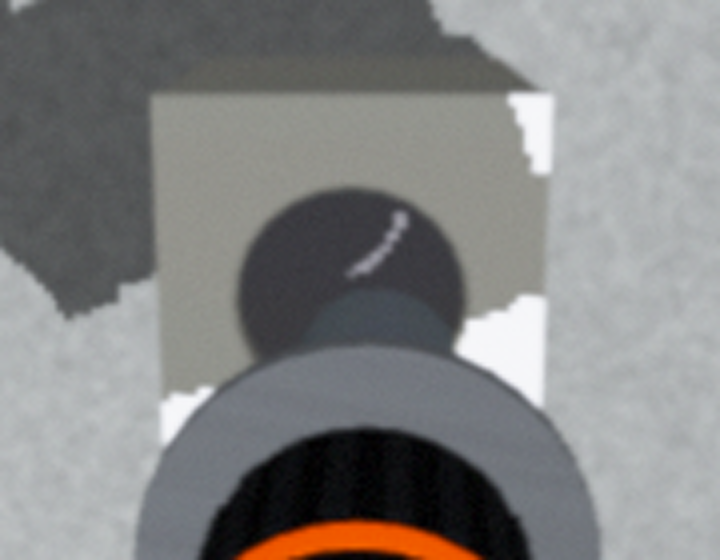

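Run:
```python
from look import *
s=env.observe();R=np.array(s['tool_rot']);p=np.array(s['position'])
print(R@R.T-np.eye(3), R)
for nm,px,z in (('top',(296.6,279),p[2]+.037),('flange',(252,281.8),p[2]-.010),('glass',(190,284.5),p[2]-.118),('hole',(184,278),.11)):
    P=atz('wrist',px,z,s); print(nm,np.round(1000*R.T@(P-p),1))
for q in ([0,0,-37],[0,0,10],[0,0,118],[0,0,147]): print(q,np.round(proj('wrist',p+R@(np.array(q)/1000),s),1))
```

```text
[[ 2.22044605e-16 -1.69095201e-17  6.92809197e-17]
 [-1.69095201e-17  0.00000000e+00  9.12060614e-18]
 [ 6.92809197e-17  9.12060614e-18 -3.33066907e-16]] [[-9.97814736e-01 -6.60357875e-02  2.24200796e-03]
 [-6.60338979e-02  9.97816968e-01  9.06696642e-04]
 [-2.29698801e-03  7.56666746e-04 -9.99997076e-01]]
top [ -1.8  -0.7 -37. ]
flange [-2.9  0.8 10. ]
glass [  3.1   3.6 118. ]
hole [  1.1  -1.6 147.4]
[0, 0, -37] [292.7 280.7]
[0, 0, 10] [246.9 280.3]
[0, 0, 118] [193.9 279.9]
[0, 0, 147] [185.4 279.9]
```

Run:
```python
from look import *
for _ in range(2): print(env.get_calibration('wrist'))
s=env.observe(); print(s['time_s'],s['tool_rot'])
```

```text
{'fovy': 58.630667359449134, 'cx': 279.1402821594397, 'cy': 211.55396669182957, 'k1': -0.0959066251637693, 'tool_from_camera': array([[-7.93571559e-04,  9.54100731e-01,  2.99484833e-01,
         7.54012068e-02],
       [ 9.99999685e-01,  7.49337784e-04,  2.62542783e-04,
        -5.55575093e-04],
       [ 2.60769603e-05,  2.99484947e-01, -9.54101025e-01,
        -1.69086822e-01],
       [ 0.00000000e+00,  0.00000000e+00,  0.00000000e+00,
         1.00000000e+00]])}
{'fovy': 58.630667359449134, 'cx': 279.1402821594397, 'cy': 211.55396669182957, 'k1': -0.0959066251637693, 'tool_from_camera': array([[-7.93571559e-04,  9.54100731e-01,  2.99484833e-01,
         7.54012068e-02],
       [ 9.99999685e-01,  7.49337784e-04,  2.62542783e-04,
        -5.55575093e-04],
       [ 2.60769603e-05,  2.99484947e-01, -9.54101025e-01,
        -1.69086822e-01],
       [ 0.00000000e+00,  0.00000000e+00,  0.00000000e+00,
         1.00000000e+00]])}
19.6 [[-9.97814736e-01 -6.60357875e-02  2.24200796e-03]
 [-6.60338979e-02  9.97816968e-01  9.06696642e-04]
 [-2.29698801e-03  7.56666746e-04 -9.99997076e-01]]
```

Request:
{"op": "move_arm", "data": {
  "moves": [
    [2.5,-2.5,0,0],
    [2.5,-2.5,10,0],
    [2.5,-2.5,20,0],
    [2.5,-2.5,30,0],
    [2.5,-2.5,40,0],
    [2.5,-2.5,50,0],
    [2.5,-2.5,60,0],
    [2.5,-2.5,70,0],
    [2.5,-2.5,78,0],
    [2.5,-2.5,85,0],
    [2.5,-2.5,90,0],
    [2.5,-2.5,90,0]
  ]
}}

```text
time_s: 20.8
position: [0.4192, 0.2955, 0.1655]
tool_rot: [[-0.998, -0.066, -0.001], [-0.066, 0.998, -0.0], [0.001, -0.0, -1.0]]
ft_force: [0.0, 0.5, -2.8]
grip_width: 0.0391
```

Run:
```python
from look import *
s=look('w10.png',[]); print(np.round(s['wrist_torque'],2))
b=env.get_image('side'); save(cv2.resize(b[96:236,150:330],None,fx=4,fy=4,interpolation=cv2.INTER_CUBIC),'side10.png')
```

```text
t 20.8 p [0.4192 0.2955 0.1655] yaw -176.21 q [ 21.9  20.   83.9  -0.   76.1 -71.8] F [ 0.   0.5 -2.8] w 0.0391
[ 0.05 -0.04 -0.  ]
```

View pics/w10.png

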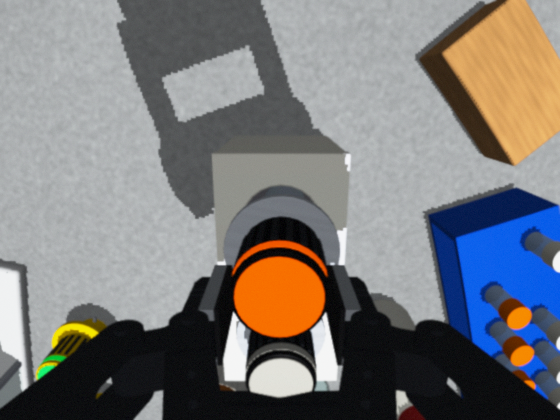

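View pics/side10.png

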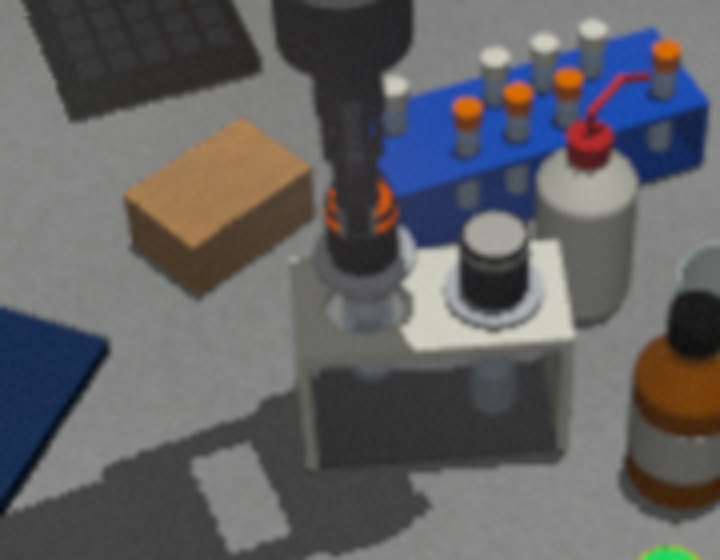

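Run:
```python
from look import *
s=env.observe();R=np.array(s['tool_rot']);p=np.array(s['position'])
w=cv2.imread('pics/w10.png')[130:270,190:370]; cv2.imwrite('pics/w10z.png',cv2.resize(w,None,fx=4,fy=4,interpolation=cv2.INTER_CUBIC))
T=lambda px,z:R.T@(atz('wrist',px,z,s)-p)*1000
a,b=T((153.5,212.5),.11),T((153,350),.11); print(a,b,np.linalg.norm(a-b),(a+b)/2-[45,0,0])
print('flange L,R',T((250,224.5),p[2]-.010),T((250,340),p[2]-.010))
for q in ([0,0,10],[31,0,10],[0,31,10],[0,-31,10]): print(np.round(proj('wrist',p+R@(np.array(q)/1000),s),1))
```

```text
[ 41.51980169 -40.93967441  56.32675778] [41.77045877 42.32234241 56.33924442] 83.26239505017058 [-3.35486977  0.691334   56.3330011 ]
flange L,R [ -1.75600414 -29.04983127   9.99643656] [-1.8178874  31.06138578 10.00556658]
[246.9 280.3]
[188.7 280.3]
[246.8 340.1]
[246.9 220.6]
```

View pics/w10z.png

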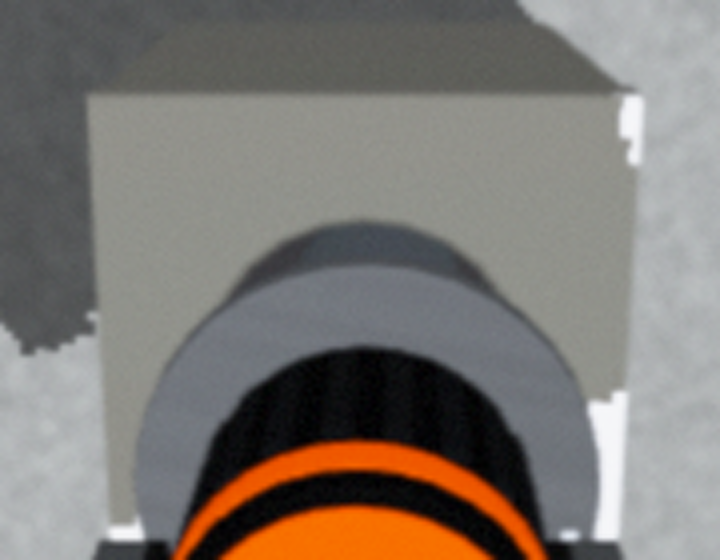

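Request:
{"op": "move_arm", "data": {
  "moves": [
    [0,0,6,0],
    [0,0,12,0],
    [0,0,18,0],
    [0,0,24,0],
    [0,0,29,0],
    [0,0,33,0],
    [0,0,33,0]
  ]
}}

```text
time_s: 21.6
position: [0.4192, 0.2955, 0.1326]
tool_rot: [[-0.998, -0.066, -0.001], [-0.066, 0.998, -0.0], [0.001, -0.0, -1.0]]
ft_force: [0.1, -0.0, -2.4]
grip_width: 0.0391
```

Request:
{"op": "move_arm", "data": {
  "moves": [
    [0,0,1,0],
    [0,0,2,0],
    [0,0,3,0],
    [0,0,4,0],
    [0,0,4,0]
  ]
}}

```text
time_s: 22.1
position: [0.4193, 0.2956, 0.129]
tool_rot: [[-0.998, -0.066, -0.0], [-0.066, 0.998, -0.0], [0.0, -0.0, -1.0]]
ft_force: [0.2, 0.1, -0.9]
grip_width: 0.039
```

Request:
{"op": "move_arm", "data": {
  "moves": [
    [0,0,0.5,0],
    [0,0,1,0],
    [0,0,1,0]
  ]
}}

```text
time_s: 22.4
position: [0.4194, 0.2956, 0.1281]
tool_rot: [[-0.998, -0.066, -0.0], [-0.066, 0.998, -0.0], [0.0, -0.0, -1.0]]
ft_force: [0.3, -0.1, -2.7]
grip_width: 0.0391
```

Run:
```python
from look import *
s=look('w11.png',[]); print(np.round(s['wrist_torque'],2))
b=env.get_image('side'); save(cv2.resize(b[96:236,150:330],None,fx=4,fy=4,interpolation=cv2.INTER_CUBIC),'side11.png')
```

```text
t 22.4 p [0.4194 0.2956 0.1281] yaw -176.21 q [ 21.9  22.3  87.3   0.   70.4 -71.9] F [ 0.3 -0.1 -2.7] w 0.0391
[ 0.06 -0.    0.01]
```

View pics/side11.png

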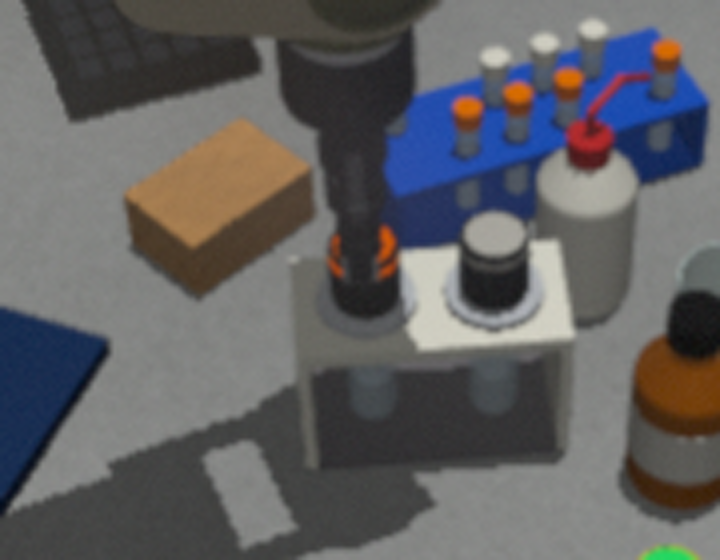

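View pics/w11.png

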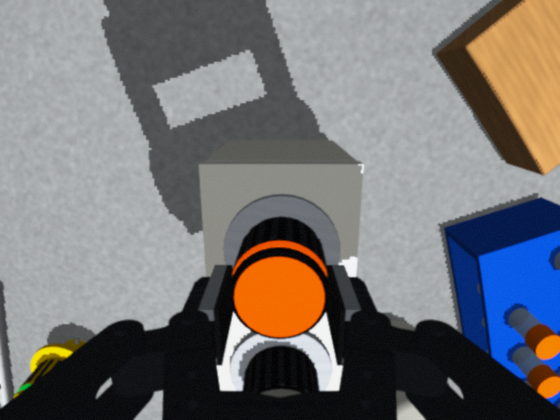

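Not yet touching (about 2 mm above); continue down gently.

Request:
{"op": "move_arm", "data": {
  "moves": [
    [0,0,0.5,0],
    [0,0,1,0],
    [0,0,1.5,0],
    [0,0,1.5,0]
  ]
}}

```text
time_s: 22.9
position: [0.4198, 0.2959, 0.1276]
tool_rot: [[-0.998, -0.066, 0.002], [-0.066, 0.998, 0.001], [-0.002, 0.001, -1.0]]
ft_force: [-0.4, 0.2, 6.3]
grip_width: 0.039
```

Request:
{"op": "move_arm", "data": {
  "moves": [
    [0,0,0.5,0],
    [0,0,1,0],
    [0,0,1,0]
  ]
}}

```text
time_s: 23.2
position: [0.42, 0.2961, 0.1274]
tool_rot: [[-0.998, -0.066, 0.003], [-0.066, 0.998, 0.001], [-0.003, 0.001, -1.0]]
ft_force: [-2.5, -0.5, 13.2]
grip_width: 0.039
```

Request:
{"op": "move_arm", "data": {
  "moves": [
    [0,0,-0.7,0],
    [0,0,-1.5,0],
    [0,0,-1.5,0]
  ]
}}

```text
time_s: 23.5
position: [0.4197, 0.2958, 0.1277]
tool_rot: [[-0.998, -0.066, 0.001], [-0.066, 0.998, 0.001], [-0.001, 0.0, -1.0]]
ft_force: [-1.6, 0.2, 6.3]
grip_width: 0.0396
```

Request:
{"op": "move_arm", "data": {
  "moves": [
    [0,0,0,0],
    [0,0,0,0],
    [0,0,0,0],
    [0,0,0,0]
  ],
  "grip": 0.3
}}

```text
time_s: 23.9
position: [0.4193, 0.2956, 0.1269]
tool_rot: [[-0.998, -0.066, -0.0], [-0.066, 0.998, -0.0], [0.0, -0.0, -1.0]]
ft_force: [0.8, -0.2, 0.3]
grip_width: 0.0597
```

Request:
{"op": "move_arm", "data": {
  "moves": [
    [0,0,-5,0],
    [0,0,-15,0],
    [0,0,-30,0],
    [0,0,-50,0],
    [0,0,-80,0],
    [-20,0,-120,0],
    [-60,0,-150,0],
    [-90,0,-160,0],
    [-90,0,-160,0],
    [-90,0,-160,0]
  ]
}}

```text
time_s: 24.9
position: [0.5091, 0.3015, 0.2872]
tool_rot: [[-0.998, -0.066, -0.0], [-0.066, 0.998, -0.0], [0.0, -0.0, -1.0]]
ft_force: [-0.3, -0.5, 0.1]
grip_width: 0.0598
```

Run:
```python
from look import *
s=look('w12.png',[('lamp_orange_grip',.141)])
save(env.get_image('side'),'side12.png')
save(env.get_image('top'),'top12.png')
```

```text
t 24.9 p [0.5091 0.3015 0.2872] yaw -176.23 q [ 19.2  23.9  57.5   0.   98.6 -74.6] F [-0.3 -0.5  0.1] w 0.0598
lamp_orange_grip [191.9 452.2] 0.18 [0.5043 0.4546 0.141 ]
```

View pics/w12.png

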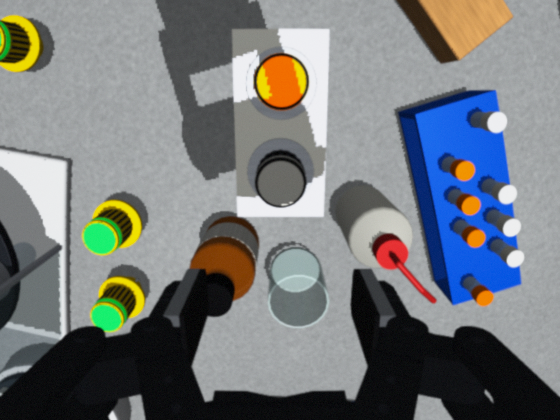

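View pics/side12.png

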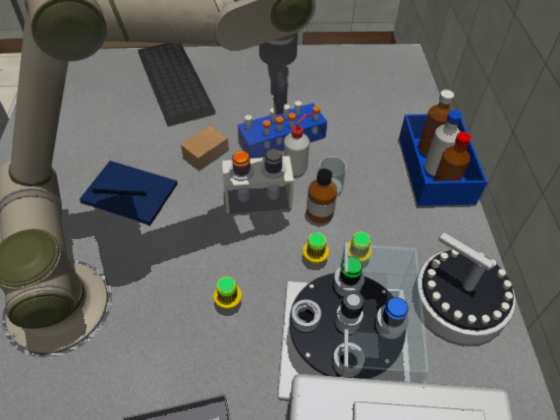

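Run:
```python
from look import *
a=cv2.imread('pics/side12.png')[140:220,200:320]; b=cv2.imread('pics/w12.png')[20:220,220:340]
cv2.imwrite('pics/fin.png',np.hstack([cv2.resize(a,(600,400),interpolation=cv2.INTER_CUBIC),cv2.resize(b,(200,400))[:,:200]]))
```

```text
(no output)
```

View pics/fin.png

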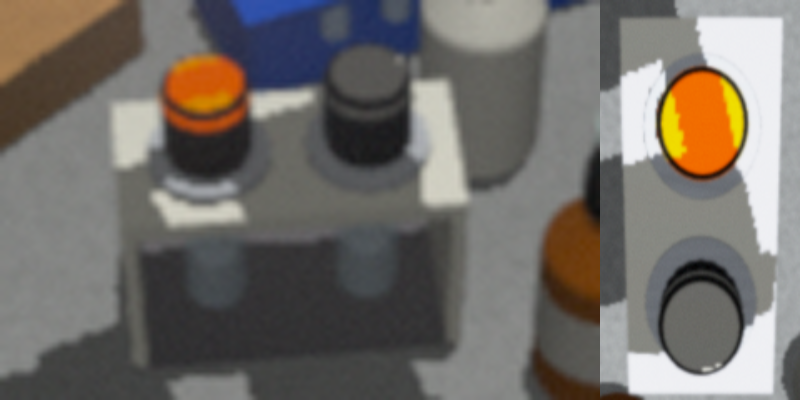

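The orange-band lamp (side crop about 205,120) sits upright on its flange, level with the spare, and the gripper is clear.

Run:
```python
from rig import env
print(env.close_job())
```

```text
the job is handed in; nothing more can be done
None
```

The orange-band lamp now stands in the free place of the rack, seated on its flange, and the job was handed in at about 25 s of the 72 s.

- **Turret:** I turned the knob 90° counter-clockwise, and the orange lamp clicked into the front station.
- **Unscrewing:** I held the lamp by its black holder and turned it about 0.73 of a turn. A light pull then showed only its weight (about 2.5 N), and I lifted it straight out.
- **Placing:** I lowered it into the rack until the contact force showed it was seated (about 13 N peak), eased off, let go and backed away.

**Last checks:** The final side and wrist pictures show the lamp upright and level with the spare. The blue and green lamps are still screwed in, the other things look unmoved, and the gripper touches nothing.

**What disagreed:**
- In the last wrist picture, the network reported the orange lamp at the tube rack, at low confidence (0.18). The pictures clearly show it in the rack.
- Before lowering, the lamp leaned about 1.6° in the jaws. I corrected its position by 2.5 mm in each direction, and it went in without touching the hole's edge.

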